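# Park the scraper in its blade dock and lock it

## Robot

A 6-joint arm with a two-finger parallel gripper is mounted at the origin on the work surface. World frame = base frame: x ahead of the robot, y to its left, z up, the work surface at z = 0. Lengths are in mm, angles in rad, forces in N, time in s.
With the tool pointing down it reaches from about 350 to 775 mm from the base axis. Payload 7.3 kg.
Tool frame: the origin (TCP) lies between the finger pads; the fingertips stand 14 mm ahead of it and the grasp point (between the pads) lies 5 mm behind it (bot.nose_length is the distance from the TCP to the fingertips, in mm); x points along the fingers, y is the direction in which the jaws open and shut, and the axes are right-handed (so a half turn about x gives the same grasp; the last joint's range is limited). The gripper opens to 92 mm and grips with 3 to 60 N. Pads are 19 mm wide; open, the fingers measure 130 mm over their backs; the gripper's body (75 mm by 190 mm) begins 47 mm behind the grasp point.
Start: joints at [1.008, 0.342, 1.524, -0, 1.275, -0.146], TCP at [212.527, 480.079, 240.741] pointing down, gripper open.
Joint ranges: [-2.53, 2.53], [-0.77, 2.02], [0.04, 2.7], [-1, 4.14], [0.28, 2.66], [-3.11, 3.11]. Speed limits (rad/s): [2.57, 2.57, 3.14, 3.14, 3.14, 3.14].

## Interface

Orientations are given as a unit quaternion [x, y, z, w].
In Python, from station import bot gives the robot as it stands.
- The arm moves only by the tool drive_tool, never from a script. Its argument "increments" is a list of rows, each a list of 3 entries, a list of its own where there are three numbers: the closure, from -1 (fully open) to 1 (shut), so that 0 is half open, then the shift along the tool's x, y, z each as a share of 50 mm, from -1 to 1, then the turn, a rotation vector about the tool's x, y, z each as a share of 0.08 rad, from -1 to 1. In form: [[hand, [dx, dy, dz], [wx, wy, wz]], ...]. A call has 1 to 5 rows; each row shifts and turns the commanded pose from where the row before left it, along the tool's axes as they then stand; what a row does not reach is not made up. A row lasts 1/10 s, in which the tool goes at most 50 mm and 8.59 degrees, less where a joint would pass 70% of its speed; a pose out of reach is approached as far as the arm can. A call with a number of a shift or a turn outside -1 to 1 is refused whole. A call with a gripper value outside its range is refused whole. The fingers move at their own pace and stop on an object; the grip force is fixed at half the most. Time passes only in rows, so rows that do not move let the fingers close. It gives the time, the measured TCP pose, the force and the opening at its end, in the units of the state.
- bot.state(): the state, without advancing time (a new reading comes with each control period).
- bot.get_image(name): name is "scene" or "top" or "wrist"; returns (picture, depth): 384x512x3 uint8, red, green, blue; 384x512 float32, mm along the optical axis (not along the pixel's ray), 0 where there is no reading.
- bot.camera_info(name): a dict with "fov_y" (degrees; the focal length in pixels is half the picture's height over the tangent of half this angle, whatever the lens; pixels are square), "cx", "cy" (the principal point, pixels), "xyz" and "rotation" of the camera in the world; the wrist camera has in their place "mount" (4x4, takes a point from camera to tool coordinates, whose origin is the TCP and whose axes are the tool frame's). Camera axes: x right, y up, looking along -z (the intrinsics and any distortion apply to the point x, -y, -z); pixel columns grow to the right and rows downward; lengths in mm; the calibration is good to about 2 mm. A picture is of the moment at which its call begins: read the wrist's pose just before it. camera_info takes no time and is no camera call.
- bot.sign_off(): hands the job in, once; it reports no verdict.
The state is a dict: "time": time; "q": joint angles; "joint_vel": joint speeds; "joint_torque": joint torques, N m; "ee_pos": TCP position; "eef_rot": TCP orientation; "contact_force": force on the tool from outside, world axes, zero at the start; "ft_torque": the same for the moment, N m; "grip_width": finger opening in mm.
Only numpy, scipy, OpenCV 4.12 (cv2) and the standard library are available. Lean on these libraries where they do the work, as an engineer would, in place of code of your own. Each camera call takes 0.05 s, during which the arm holds its last target.

## Task

Put the wide orange-handled scraper away in the blue blade dock: slide the red keeper fully open, slide the scraper along the bench blade first into the dock's slot until its edge is fully home against the stop, then slide the keeper fully shut again behind the grip. Keep the scraper flat on the bench all the while, and leave everything else on the bench where it is.

Things in the scene. Friction and masses are not known exactly. Their poses are not given: they have to be found in the camera images.
- dock: Blue blade dock fixed to the bench. Origin: on the bench, middle of the stop face at the slot's inner end. +x: the way the scraper slides in (about from the robot's left to its right); -y: the side nearer the robot. Roof over x = -80 to 0 mm, 114 mm wide, top 20 mm high, slot under it 10 mm high; stop block behind it 30 mm high. The blade goes under the roof, the grip stays outside.
- dock_mouth (a point): Start of the dock's straight lane, on the bench, mid-lane, 175 mm before the stop; axes as the dock's. From here two parallel walls, 94 mm apart inside, 10 mm thick, 14 mm high, run to the stop. Before it they flare out over a further 50 mm to a mouth about 150 mm wide. No floor: the scraper slides on the bench.
- scraper_grip (a point): Middle of the scraper's orange grip, 16 mm above its underside. Loose, 0.3 to 0.6 kg, lying flat before the mouth. x: along it to the blade edge, y: across. Grip 60 mm along x, 84 along y, top 32 mm up. Flat steel blade 5 mm thick, 88 wide, from the grip's back (x = -30 mm) to x = +120 mm. Home: this point 120 mm, the grip's back 150 mm before the stop, grip's front 10 mm off the roof.
- scraper_edge (a point): Middle of the scraper's blade edge (front end), 2.5 mm above its underside; same axes as scraper_grip.
- keeper (a joint): Red slide bar across the lane, in m: 0 shut, 0.05 fully open, moving along the dock's -y as it opens; stays where left (friction 1.5 N). Bar 14 mm wide, 16 to 26 mm above the bench, centred 161 mm before the stop. Shut, it reaches in from the near side to 5 mm short of mid-lane and bars the grip (not the blade); open, it clears the lane. It shuts behind a scraper that is home, 4 mm to spare.
- keeper_knob (a point): On the axis of the keeper's red upright knob, 50 mm above the bench. Knob 16 x 16 mm, from 26 to 66 mm above the bench; axes as the dock's. Shut, it is 100 mm to the near (-y) side of mid-lane, open 150 mm. Free all round, to be taken from above or pushed from either side.
- filter: Bystander: yellow oil filter, 84 mm across, 100 mm high, standing. Origin under its middle.
- spray: Bystander: spray can, 60 mm across, 170 mm high, standing. Origin under its middle.
- cup: Bystander: white cup, 80 mm across, 100 mm high. Origin under its middle.
- wrench: Bystander: steel wrench 190 mm long, lying flat.
- bearing: Bystander: steel bearing ring, 90 mm across, 22 mm high, lying flat. Origin under its middle.
- brakepad: Bystander: brake pad, 75 x 130 mm, 18 mm high, lying flat. Origin under its middle.
Not all that is in view belongs to the job. What is shaped like the part that bears scraper_grip but green or purple is not meant.

How it is judged:
By the outcome, as a careful person would: the job done as asked, in the order asked, and still so for the second after the job is handed in, with the robot touching nothing.
It also fails if it takes over 64 s, if anything falls off the work surface, if the arm or the gripper's body presses on something with over 40 N, if the wrist force passes 120 N, or if a joint passes its speed limit or range.

## Working session

There is one attempt and no reset: what is moved stays moved. The work goes in short steps, Python scripts to look and compute and a tool call to move; the robot and the scene stay as the last step left them, time stands still between calls to the robot, and variables do not carry over. Pictures are saved under pics/ and viewed, and the job is handed in when it is done.

Besides the shell and the picture viewer there is one more tool, called after "Request:" by a JSON object that holds its "api" and its "payload", one argument or row to a line. drive_tool: Moves the arm, as the interface text tells. Shift numbers are shares of 50 mm and turn numbers shares of 0.08 rad, none past 1 either way. Its arguments: {"type":"object","properties":{"increments":{"type":"array"}},"required":["increments"]}

```bash
ls; mkdir -p pics; python3 - <<'E'
from station import bot
import cv2
print(bot.state())
for n in ["scene","top"]:
    p,d=bot.get_image(n); cv2.imwrite(f"pics/{n}0.png",p[:,:,::-1])
    import numpy as np; np.save(f"/tmp/{n}0.npy",d)
    print(n,bot.camera_info(n))
print(bot.camera_info("wrist"),bot.nose_length)
E
```

```text
pics
{'time': 0.0, 'q': array([ 1.00796804e+00,  3.42719597e-01,  1.52501083e+00, -2.57251760e-05,
        1.27538265e+00, -1.46054552e-01]), 'joint_vel': array([-0.00109525,  0.00054484, -0.00140517, -0.00082661,  0.00349125,
        0.00142425]), 'joint_torque': array([ 1.79928534e-04, -4.31236553e+01, -2.44225860e+01,  7.17364834e-02,
        5.58151701e-02, -1.13323679e-04]), 'ee_pos': array([212.33453454, 479.72965212, 240.04872262]), 'eef_rot': array([ 0.14577782,  0.69198793, -0.14679214,  0.69163112]), 'contact_force': array([0.6711063 , 0.08318809, 0.1367297 ]), 'ft_torque': array([-0.0030473 ,  0.0605999 ,  0.07146872]), 'grip_width': 91.71963189716055}
scene {'fov_y': 57.58179503363389, 'cx': 254.74945014725995, 'cy': 191.9032015190444, 'xyz': array([1116.62276308,  508.77135961, 1074.04585707]), 'rotation': array([0.12257806, 0.28000656, 0.87655885, 0.3717735 ])}
top {'fov_y': 54.28628144576665, 'cx': 251.93369054358385, 'cy': 186.93416512015347, 'xyz': array([ 429.79223319,   12.4323738 , 1399.80202326]), 'rotation': array([ 0.03815477, -0.03771581, -0.70391107,  0.70825909])}
{'fov_y': 65.73166324689079, 'cx': 256.7379248751295, 'cy': 191.95163499907974, 'mount': array([[ 1.89293068e-04,  3.09974812e-01, -9.50744750e-01,
        -1.44366702e+02],
       [ 9.99999809e-01, -6.17548425e-04, -2.24184744e-06,
         2.70650343e-01],
       [-5.87825839e-04, -9.50744568e-01, -3.09974870e-01,
        -8.43644060e+01],
       [ 0.00000000e+00,  0.00000000e+00,  0.00000000e+00,
         1.00000000e+00]])} 14.0
```

View pics/scene0.png

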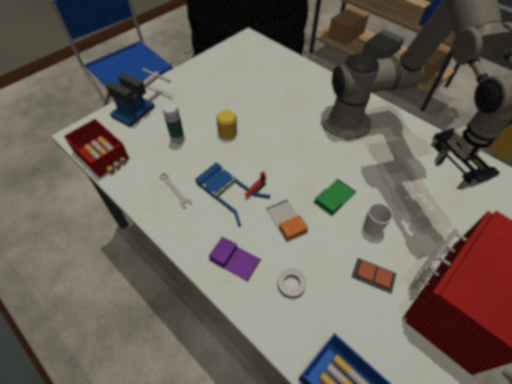

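View pics/top0.png

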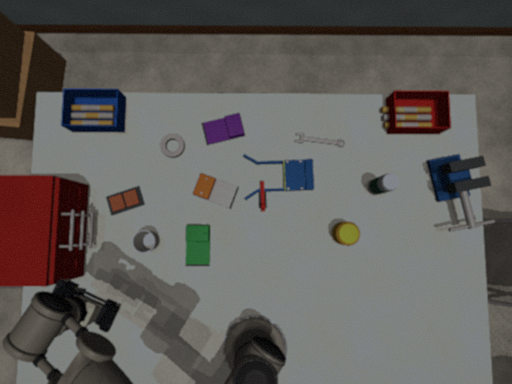

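The scene and top views show one orange-gripped scraper, at top px (204,186). Similar parts are green (198,245) and purple (223,129), and neither is meant. The dock is at about (298,175) and the red keeper at about (262,195). Next I'll enlarge and measure.

```bash
cat > h.py <<'E'
import numpy as np,cv2
from scipy.spatial.transform import Rotation as R
def cam(ci,st=None):
    f=192/np.tan(np.radians(ci['fov_y']/2))
    if 'mount' in ci:
        M=np.array(ci['mount']); Rt=R.from_quat(st['eef_rot']).as_matrix()
        return f,ci['cx'],ci['cy'],Rt@M[:3,:3],Rt@M[:3,3]+st['ee_pos']
    return f,ci['cx'],ci['cy'],R.from_quat(ci['rotation']).as_matrix(),np.array(ci['xyz'])
def at_z(c,u,v,z):
    f,cx,cy,Rm,t=c
    r=Rm@np.array([(u-cx)/f,-(v-cy)/f,-1]); return t+r*(z-t[2])/r[2]
def at_d(c,u,v,d):
    f,cx,cy,Rm,t=c
    u=np.asarray(u,float);v=np.asarray(v,float)
    p=np.stack([(u-cx)/f*d,-(v-cy)/f*d,-d],-1); return p@Rm.T+t
E
python3 - <<'E'
from station import bot
import cv2,numpy as np
from h import *
im=cv2.imread("pics/top0.png"); d=np.load("/tmp/top0.npy")
cv2.imwrite("pics/topc.png",cv2.resize(im[120:260,180:330],None,fx=5,fy=4*1.0+1 if 0 else 4,interpolation=cv2.INTER_CUBIC) if 0 else cv2.resize(im[130:250,180:330],None,fx=5,fy=5,interpolation=cv2.INTER_CUBIC))
c=cam(bot.camera_info("top"))
for (u,v) in [(230,240),(330,220),(204,186),(262,195),(298,175),(310,175),(172,146)]:
    print(u,v,at_d(c,u,v,d[v,u]).round(1))
hsv=cv2.cvtColor(im,cv2.COLOR_BGR2HSV)
def blob(lo,hi,x0,x1,y0,y1):
    m=cv2.inRange(hsv,lo,hi); k=np.zeros_like(m);k[y0:y1,x0:x1]=m[y0:y1,x0:x1]
    v,u=np.nonzero(k); P=at_d(c,u,v,d[v,u]); return u,v,P,k
u,v,P,k=blob((3,130,80),(20,255,255),185,220,165,205)
print("grip",len(u),np.median(P,0),cv2.minAreaRect(P[:,:2].astype(np.float32)))
u,v,P,k=blob((0,130,60),(8,255,255),245,275,170,220); print("keeper",len(u),P.min(0),P.max(0))
h=P[:,2]>45; print("knob",P[h].mean(0), h.sum())
u,v,P,k=blob((95,100,40),(130,255,255),240,320,145,205); print("dock",len(u))
h=(P[:,2]>-5); 
print(cv2.minAreaRect(P[P[:,2]>24][:,:2].astype(np.float32)),cv2.minAreaRect(P[(P[:,2]>15)][:,:2].astype(np.float32)))
E
```

```text
230 240 [382.6  93.6   3.4]
330 220 [ 458.6 -278.1   -1.8]
204 186 [579.9 190.3  29.2]
262 195 [547.8 -23.4  30.9]
298 175 [ 624.2 -157.3   19.6]
310 175 [ 622.6 -199.9   32.8]
172 146 [736.2 319.6  -3.6]
grip 321 [579.77574231 189.91332069  31.17321625] ((580.7640380859375, 191.25265502929688), (55.79130172729492, 79.343994140625), 70.08988189697266)
keeper 99 [429.79223319 -34.80661207   4.97666085] [ 596.60735625   12.4323738  1399.80202326]
knob [502.86267394 -21.97313561 144.742981  ] 17
dock 900
((540.3372192382812, -120.32452392578125), (118.32048034667969, 324.6207275390625), 59.8099250793457) ((570.5562744140625, -87.95425415039062), (270.28558349609375, 250.09634399414062), 3.092815399169922)
```

View pics/topc.png

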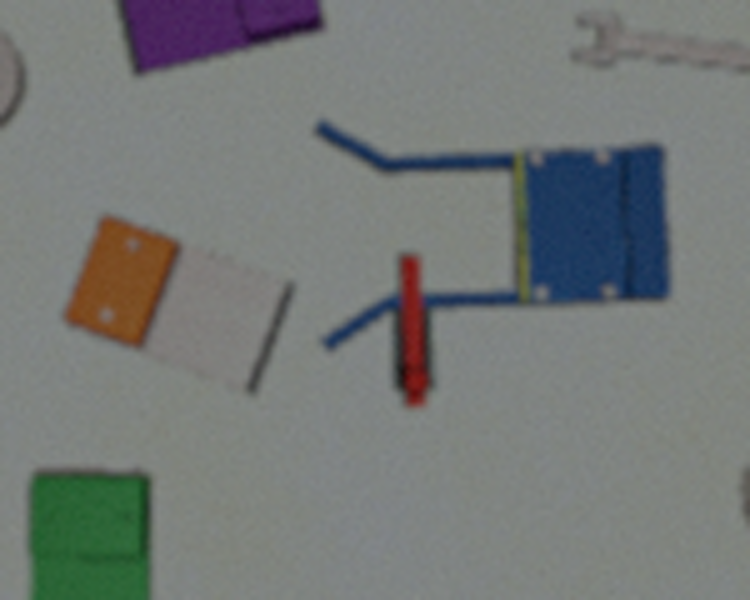

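```bash
python3 - <<'E'
from station import bot
from h import *
c=cam(bot.camera_info("top"))
def q(x,y,z):
    p=at_z(c,180+(x+.5)/5-.5,130+(y+.5)/5-.5,z); return p
for n,x,y,z in [("roofF far",516,153,20),("roofF near",524,302,20),("stopF far",625,150,30),("stopF near",632,299,30),("stopB far",663,146,30),("stopB near",668,297,30),
 ("wall kink far out",386,169,14),("wall kink near",388,297,14),("flare far",321,125,14),("flare near",327,344,14),
 ("knob",415,390,66),("keeper tip",409,256,26),
 ("g1",107,215,32),("g2",180,240,32),("g3",140,347,32),("g4",66,319,32),("edge far",292,283,3),("edge near",252,391,3)]:
    print(n,q(x,y,z).round(1))
E
```

```text
roofF far [ 679.6 -100.9   20. ]
roofF near [ 567.8 -106.5   20. ]
stopF far [ 680.5 -180.9   30. ]
stopF near [ 569.5 -185.1   30. ]
stopB far [ 683.7 -209.1   30. ]
stopB near [ 571.1 -211.5   30. ]
wall kink far out [667.9  -3.9  14. ]
wall kink near [571.5  -5.9  14. ]
flare far [701.1  45.1  14. ]
flare near [536.2  39.2  14. ]
knob [499.7 -24.7  66. ]
keeper tip [600.9 -21.1  26. ]
g1 [629.2 201.9  32. ]
g2 [610.9 147.8  32. ]
g3 [531.8 175.8  32. ]
g4 [552.  230.4  32. ]
edge far [582.8  66.1   3. ]
edge near [501.6  95.1   3. ]
```

```bash
cat >> h.py <<'E'
def go(st,tgt,tooly=None,maxstep=50):
    """total delta to target in tool axes; prints shares. tooly: desired world direction of tool y"""
    Rt=R.from_quat(st['eef_rot']).as_matrix()
    d=Rt.T@(np.array(tgt)-st['ee_pos'])
    print("dtool mm",d.round(1),"shares",(d/50).round(3))
    if tooly is not None:
        x=np.array([0,0,-1.]); y=np.array([tooly[0],tooly[1],0.]);y/=np.linalg.norm(y)
        if y@Rt[:,1]<0: y=-y
        G=np.column_stack([x,y,np.cross(x,y)])
        w=R.from_matrix(Rt.T@G).as_rotvec(); print("rotvec",w.round(4),"shares",(w/.08).round(3))
E
python3 - <<'E'
from station import bot
from h import *
st=bot.state()
print(R.from_quat(st['eef_rot']).as_matrix().round(3))
go(st,[480,80,240],[0.04,-1])
E
```

```text
[[-0.001  0.405  0.914]
 [-0.001  0.914 -0.405]
 [-1.    -0.001 -0.   ]]
dtool mm [ 4.000e-01 -2.572e+02  4.066e+02] shares [ 8.000e-03 -5.144e+00  8.132e+00]
rotvec [-0.4567 -0.0005  0.0013] shares [-5.709 -0.007  0.017]
```

Request:
{"api": "drive_tool", "payload": {
  "increments": [
    [-1,[0,-0.5,0.8],[0,0,0]],
    [-1,[0,-0.5,0.8],[0,0,0]],
    [-1,[0,-0.5,0.8],[0,0,0]],
    [-1,[0,-0.5,0.8],[0,0,0]],
    [-1,[0,-0.5,0.8],[0,0,0]]
  ]
}}

```text
time: 0.6
ee_pos: [345.3, 283.1, 240.5]
eef_rot: [0.146, 0.692, -0.146, 0.692]
contact_force: [0.6, -0.6, 0.2]
grip_width: 91.7
```

Request:
{"api": "drive_tool", "payload": {
  "increments": [
    [-1,[0,-0.5,0.8],[0,0,0]],
    [-1,[0,-0.5,0.8],[0,0,0]],
    [-1,[0,-0.5,0.8],[0,0,0]],
    [-1,[0,-0.5,0.8],[0,0,0]],
    [-1,[0,-0.5,0.8],[0,0,0]]
  ]
}}

```text
time: 1.1
ee_pos: [477.7, 87.7, 240.5]
eef_rot: [0.146, 0.692, -0.146, 0.692]
contact_force: [0.7, 1.0, 1.1]
grip_width: 91.5
```

Request:
{"api": "drive_tool", "payload": {
  "increments": [
    [-1,[0,0,0],[-1,0,0]],
    [-1,[0,0,0],[-1,0,0]],
    [-1,[0,0,0],[-1,0,0]],
    [-1,[0,0,0],[-1,0,0]],
    [-1,[0,0,0],[-1,0,0]]
  ]
}}

```text
time: 1.6
ee_pos: [476.8, 89.5, 240.3]
eef_rot: [0.005, 0.707, -0.005, 0.707]
contact_force: [-0.7, -0.0, -0.1]
grip_width: 91.5
```

Request:
{"api": "drive_tool", "payload": {
  "increments": [
    [-1,[0,0,0],[-0.7,0,0]],
    [-1,[0,0,0],[0,0,0]]
  ]
}}

```text
time: 1.8
ee_pos: [476.9, 89.5, 240.4]
eef_rot: [-0.014, 0.707, 0.014, 0.707]
contact_force: [0.6, 0.7, -0.1]
grip_width: 92.2
```

```bash
python3 - <<'E'
from station import bot
from h import *
import pickle
st=bot.state(); p,d=bot.get_image("wrist"); ci=bot.camera_info("wrist")
print(st['ee_pos'],R.from_quat(st['eef_rot']).as_matrix().round(3))
pickle.dump((st,p,d,ci),open("/tmp/w1.pkl","wb"))
cv2.imwrite("pics/w1.png",cv2.resize(p[:,:,::-1],(800,600),interpolation=cv2.INTER_CUBIC))
E
```

```text
[476.88230948  89.5278885  240.41458767] [[-0.001 -0.04   0.999]
 [ 0.     0.999  0.04 ]
 [-1.     0.    -0.001]]
```

View pics/w1.png

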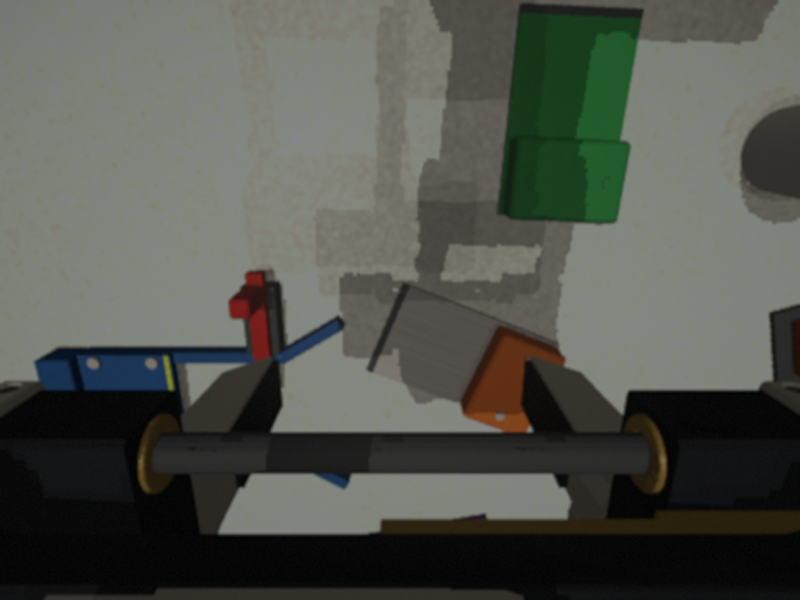

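Request:
{"api": "drive_tool", "payload": {
  "increments": [
    [-1,[-0.08,-0.62,0.55],[0,0,0]],
    [-1,[-0.08,-0.62,0.55],[0,0,0]],
    [-1,[-0.08,-0.62,0.55],[0,0,0]],
    [-1,[-0.08,-0.62,0.55],[0,0,0]],
    [-1,[-0.08,-0.62,0.55],[0,0,0]]
  ]
}}

```text
time: 2.35
ee_pos: [621.4, -61.2, 260.6]
eef_rot: [-0.013, 0.707, 0.013, 0.707]
contact_force: [0.6, 0.2, 0.2]
grip_width: 91.8
```

Request:
{"api": "drive_tool", "payload": {
  "increments": [
    [-1,[0,0,0],[0,0,0]],
    [-1,[0,0,0],[0,0,0]]
  ]
}}

```text
time: 2.55
ee_pos: [620.4, -60.4, 259.7]
eef_rot: [-0.013, 0.708, 0.013, 0.706]
contact_force: [-0.7, 0.5, -0.2]
grip_width: 91.8
```

```bash
python3 - <<'E'
from station import bot
from h import *
import pickle
st=bot.state(); p,d=bot.get_image("wrist"); ci=bot.camera_info("wrist")
print(st['ee_pos'],R.from_quat(st['eef_rot']).as_matrix().round(3))
pickle.dump((st,p,d,ci),open("/tmp/w2.pkl","wb"))
cv2.imwrite("pics/w2.png",cv2.resize(p[:,:,::-1],(800,600),interpolation=cv2.INTER_CUBIC))
E
```

```text
[620.42813064 -60.43774681 259.6540096 ] [[-0.002 -0.037  0.999]
 [ 0.001  0.999  0.037]
 [-1.     0.001 -0.002]]
```

View pics/w2.png

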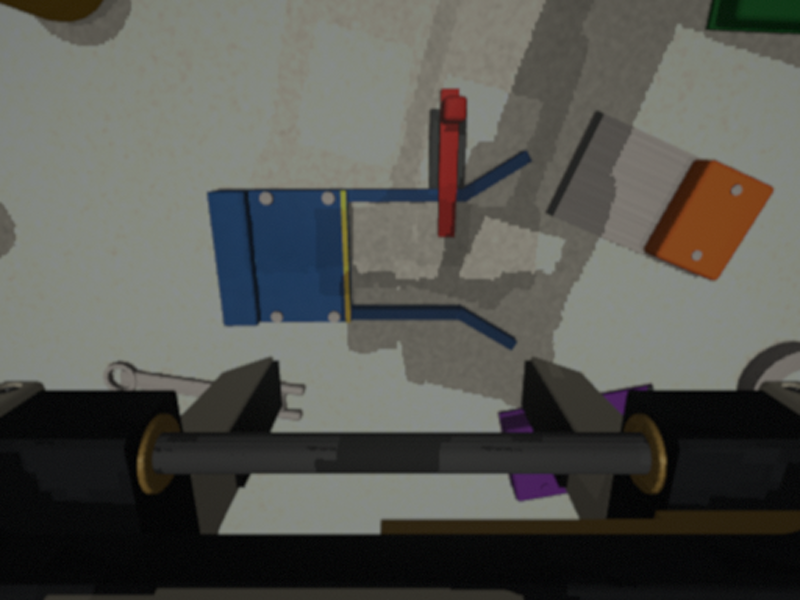

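The wrist view shows the whole dock: roof front at x≈348 from y 190 to 320, the knob at (455,107), and the orange grip at about (712,218).

```bash
python3 - <<'E'
from h import *
import pickle
st,p,d,ci=pickle.load(open("/tmp/w2.pkl","rb"))
c=cam(ci,st)
def q(x,y,z): return at_z(c,(x+.5)/1.5625-.5,(y+.5)/1.5625-.5,z)
for n,x,y,z in [("roofF near",346,190,20),("roofF far",351,320,20),("stopF near",246,190,30),("stopF far",258,324,30),("stopB near",208,191,30),("stopB far",224,325,30),
 ("kink far in",461,307,14),("kink near in",468,201,0),("flare near",529,154,14),("flare far",514,345,14),("knob top",456,107,66),("keeper tip",447,237,16),("keeper tipT L",440,234,26),
 ("g1",712,160,32),("g2",773,187,32),("g3",715,279,32),("g4",648,249,32),("edge a",598,113,4),("edge b",550,212,4)]:
    print(n,q(x,y,z).round(1))
im=p[:,:,::-1].copy(); hsv=cv2.cvtColor(im,cv2.COLOR_BGR2HSV)
v,u=np.mgrid[0:384,0:512]; P=at_d(c,u,v,d)
def m(lo,hi,zlo,zhi,reg): 
    k=(cv2.inRange(hsv,lo,hi)>0)&(P[...,2]>zlo)&(P[...,2]<zhi)&(d>0); z=np.zeros_like(k); y0,y1,x0,x1=reg; z[y0:y1,x0:x1]=k[y0:y1,x0:x1]; return P[z]
B=((95,80,20),(130,255,255)); 
roof=m(*B,15,24,(110,225,130,230)); stop=m(*B,26,35,(110,225,130,170)); grip=m((3,120,60),(20,255,255),28,36,(90,190,400,512)); knob=m((0,120,50),(10,255,255),58,72,(40,100,270,310))
for n,a in [("roof",roof),("stop",stop),("grip",grip),("knob",knob)]:
    r=cv2.minAreaRect(a[:,:2].astype(np.float32)); print(n,len(a),np.median(a[:,2]).round(1),r)
E
```

```text
roofF near [ 569.  -106.8   20. ]
roofF far [ 680.9 -102.3   20. ]
stopF near [ 571.1 -184.3   30. ]
stopF far [ 683.7 -181.3   30. ]
stopB near [ 573.  -214.2   30. ]
stopB far [ 685.7 -210.7   30. ]
kink far in [667.2  -5.4  14. ]
kink near in [576.   -4.7   0. ]
flare near [535.9  39.1  14. ]
flare far [701.9  45.7  14. ]
knob top [507.7 -27.5  66. ]
keeper tip [604.9 -22.3  16. ]
keeper tipT L [600.8 -29.2  26. ]
g1 [535.1 175.3  32. ]
g2 [553.3 227.9  32. ]
g3 [628.8 200.8  32. ]
g4 [605.8 140.1  32. ]
edge a [502.6  93.2   4. ]
edge b [582.3  65.4   4. ]
roof 4551 20.2 ((626.7403564453125, -140.32533264160156), (113.09371948242188, 89.82819366455078), 2.1998143196105957)
stop 1965 30.2 ((628.3987426757812, -198.47669982910156), (112.06671905517578, 29.517974853515625), 1.9369381666183472)
grip 3078 32.0 ((582.5619506835938, 188.40396118164062), (60.3850212097168, 82.50237274169922), 69.99138641357422)
knob 221 65.9 ((507.80224609375, -28.846435546875), (14.863729476928711, 14.750720024108887), 2.4933462142944336)
```

Request:
{"api": "drive_tool", "payload": {
  "increments": [
    [-1,[0,0.19,-0.56],[0,0,0]],
    [-1,[0,0.19,-0.56],[0,0,0]],
    [-1,[0,0.19,-0.56],[0,0,0]],
    [-1,[0,0.19,-0.56],[0,0,0]],
    [-1,[0,0,0],[0,0,0]]
  ]
}}

```text
time: 3.1
ee_pos: [503.4, -24.1, 261.4]
eef_rot: [-0.014, 0.707, 0.015, 0.706]
contact_force: [-0.2, -0.7, -0.1]
grip_width: 91.6
```

Request:
{"api": "drive_tool", "payload": {
  "increments": [
    [-1,[0.7,0,0],[0,0,0]],
    [-1,[0.7,0,0],[0,0,0]],
    [-1,[0.7,0,0],[0,0,0]],
    [-1,[0.7,0,0],[0,0,0]],
    [-1,[0,0,0],[0,0,0]]
  ]
}}

```text
time: 3.6
ee_pos: [504.4, -25.2, 117.1]
eef_rot: [-0.013, 0.71, 0.015, 0.704]
contact_force: [-0.0, 0.2, 0.8]
grip_width: 91.9
```

```bash
python3 - <<'E'
from station import bot
from h import *
go(bot.state(),[507.5,-28,50],[0.035,-1])
E
```

```text
dtool mm [67.1 -3.1  3.6] shares [ 1.342 -0.062  0.071]
rotvec [ 0.0048 -0.008  -0.0021] shares [ 0.059 -0.1   -0.027]
```

Request:
{"api": "drive_tool", "payload": {
  "increments": [
    [-1,[0.45,-0.03,0.04],[0,-0.1,0]],
    [-1,[0.45,-0.03,0.03],[0,0,0]],
    [-1,[0.45,0,0],[0,0,0]],
    [-1,[0,0,0],[0,0,0]]
  ]
}}

```text
time: 4.0
ee_pos: [510.5, -28.7, 52.7]
eef_rot: [-0.014, 0.705, 0.014, 0.709]
contact_force: [-0.6, 0.0, 0.4]
grip_width: 91.9
```

```bash
python3 - <<'E'
from station import bot
from h import *
st=bot.state();go(st,[507.5,-28,50],[0.035,-1]);print(st['contact_force'])
p,d=bot.get_image("wrist")
cv2.imwrite("pics/w3.png",p[:,:,::-1])
E
```

```text
dtool mm [ 2.7  0.8 -3. ] shares [ 0.053  0.016 -0.06 ]
rotvec [ 0.0045  0.0055 -0.0008] shares [ 0.056  0.068 -0.01 ]
[-0.5690367   0.04396633  0.40149481]
```

View pics/w3.png

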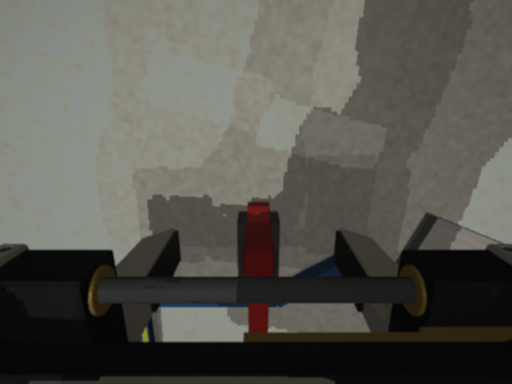

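The red knob at (258,230) sits midway between the open fingers, so I'm closing.

Request:
{"api": "drive_tool", "payload": {
  "increments": [
    [1,[0.04,0,-0.05],[0,0,0]],
    [1,[0,0,0],[0,0,0]],
    [1,[0,0,0],[0,0,0]],
    [1,[0,0,0],[0,0,0]],
    [1,[0,0,0],[0,0,0]]
  ]
}}

```text
time: 4.55
ee_pos: [508.9, -29.3, 51.6]
eef_rot: [-0.014, 0.704, 0.014, 0.71]
contact_force: [-0.0, 0.3, 1.1]
grip_width: 56.4
```

Request:
{"api": "drive_tool", "payload": {
  "increments": [
    [1,[0,0,0],[0,0,0]],
    [1,[0,0,0],[0,0,0]],
    [1,[0,0,0],[0,0,0]]
  ]
}}

```text
time: 4.85
ee_pos: [508.6, -29.3, 51.2]
eef_rot: [-0.014, 0.704, 0.014, 0.71]
contact_force: [-0.3, -0.2, -0.6]
grip_width: 32.5
```

Request:
{"api": "drive_tool", "payload": {
  "increments": [
    [1,[0,0,0],[0,0,0]],
    [1,[0,0,0],[0,0,0]],
    [1,[0,0,0],[0,0,0]],
    [1,[0,0,0],[0,0,0]]
  ]
}}

```text
time: 5.25
ee_pos: [508.4, -28.1, 51.1]
eef_rot: [-0.013, 0.704, 0.014, 0.71]
contact_force: [-0.3, 7.0, 0.4]
grip_width: 15.6
```

Request:
{"api": "drive_tool", "payload": {
  "increments": [
    [1,[0,0,-0.2],[0,0,0]],
    [1,[0,0,-0.2],[0,0,0]],
    [1,[0,0,-0.2],[0,0,0]],
    [1,[0,0,-0.08],[0,0,0]],
    [1,[0,0,0],[0,0,0]]
  ]
}}

```text
time: 5.75
ee_pos: [473.7, -29.4, 51.1]
eef_rot: [-0.013, 0.705, 0.014, 0.709]
contact_force: [-1.0, 7.3, 3.8]
grip_width: 15.7
```

Request:
{"api": "drive_tool", "payload": {
  "increments": [
    [1,[0,0,-0.04],[0,0,0]],
    [1,[0,0,-0.04],[0,0,0]],
    [1,[0,0,0],[0,0,0]]
  ]
}}

```text
time: 6.05
ee_pos: [473.0, -29.5, 51.2]
eef_rot: [-0.013, 0.702, 0.014, 0.712]
contact_force: [9.0, 11.4, -4.4]
grip_width: 15.7
```

The force rises to 9 N after 35.4 mm of travel, so the keeper is at its open stop. I'll release it and check.

Request:
{"api": "drive_tool", "payload": {
  "increments": [
    [-1,[0,0,0.04],[0,0,0]],
    [-1,[0,0,0],[0,0,0]],
    [-1,[0,0,0],[0,0,0]],
    [-1,[0,0,0],[0,0,0]],
    [-1,[0,0,0],[0,0,0]]
  ]
}}

```text
time: 6.55
ee_pos: [472.5, -30.8, 50.9]
eef_rot: [-0.014, 0.704, 0.014, 0.71]
contact_force: [0.6, -0.5, -0.9]
grip_width: 51.2
```

Request:
{"api": "drive_tool", "payload": {
  "increments": [
    [-1,[-0.6,0,0],[0,0,0]],
    [-1,[-0.6,0,0],[0,0,0]],
    [-1,[-0.6,0,0],[0,0,0]],
    [-1,[-0.6,0,0],[0,0,0]],
    [-1,[-0.6,0,0],[0,0,0]]
  ]
}}

```text
time: 7.05
ee_pos: [471.1, -30.8, 202.2]
eef_rot: [-0.014, 0.704, 0.014, 0.71]
contact_force: [0.2, 0.2, -0.3]
grip_width: 89.6
```

```bash
python3 - <<'E'
from station import bot
from h import *
st=bot.state();print(st['ee_pos'],st['grip_width']);go(st,[582.5,188.4,180],[0.342,0.94])
E
```

```text
[471.12538185 -30.81094018 202.18421457] 89.5520917890901
dtool mm [ 23.1 214.7 119.7] shares [0.463 4.294 2.393]
rotvec [ 0.3879  0.0078 -0.0016] shares [ 4.849  0.098 -0.02 ]
```

Request:
{"api": "drive_tool", "payload": {
  "increments": [
    [-1,[0,0.72,0.4],[0,0.1,0]],
    [-1,[0,0.72,0.4],[0,0,0]],
    [-1,[0,0.72,0.4],[0,0,0]],
    [-1,[0,0.71,0.4],[0,0,0]],
    [-1,[0,0.71,0.4],[0,0,0]]
  ]
}}

```text
time: 7.55
ee_pos: [564.7, 153.5, 201.0]
eef_rot: [-0.014, 0.707, 0.014, 0.707]
contact_force: [0.1, 0.1, -0.7]
grip_width: 91.9
```

Request:
{"api": "drive_tool", "payload": {
  "increments": [
    [-1,[0,0.71,0.4],[0,0,0]],
    [-1,[0,0,0],[0.97,0,0]],
    [-1,[0,0,0],[0.97,0,0]],
    [-1,[0,0,0],[0.97,0,0]],
    [-1,[0,0,0],[0.97,0,0]]
  ]
}}

```text
time: 8.05
ee_pos: [582.7, 188.3, 200.7]
eef_rot: [0.097, 0.701, -0.097, 0.7]
contact_force: [-1.3, -0.2, -0.4]
grip_width: 91.9
```

Request:
{"api": "drive_tool", "payload": {
  "increments": [
    [-1,[0.4,0,0],[0.97,0,0]],
    [-1,[0,0,0],[0,0,0]],
    [-1,[0,0,0],[0,0,0]]
  ]
}}

```text
time: 8.35
ee_pos: [582.7, 188.1, 180.9]
eef_rot: [0.122, 0.697, -0.122, 0.696]
contact_force: [-0.0, 0.3, -0.1]
grip_width: 91.9
```

```bash
python3 - <<'E'
from station import bot
from h import *
st=bot.state();go(st,[582.5,188.4,28],[0.342,0.94])
p,d=bot.get_image("wrist")
cv2.imwrite("pics/w4.png",p[:,:,::-1])
E
```

```text
dtool mm [ 1.529e+02  3.000e-01 -1.000e-01] shares [ 3.058e+00  6.000e-03 -2.000e-03]
rotvec [ 0.002  -0.0011  0.0006] shares [ 0.026 -0.014  0.008]
```

View pics/w4.png

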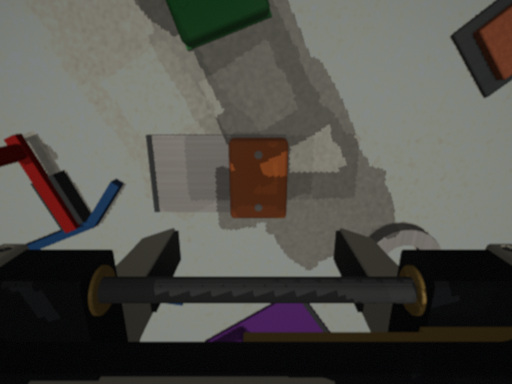

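The view shows the orange grip squared and centred at col 259 between the fingers, with its blade to the left. I'm descending.

Request:
{"api": "drive_tool", "payload": {
  "increments": [
    [-1,[0.7,0,0],[0,0,0]],
    [-1,[0.7,0,0],[0,0,0]],
    [-1,[0.7,0,0],[0,0,0]],
    [-1,[0.6,0,0],[0,0,0]],
    [-1,[0,0,0],[0,0,0]]
  ]
}}

```text
time: 8.9
ee_pos: [580.7, 187.7, 42.8]
eef_rot: [0.121, 0.699, -0.123, 0.694]
contact_force: [0.2, 0.2, -0.2]
grip_width: 91.8
```

```bash
python3 - <<'E'
from station import bot
from h import *
st=bot.state();go(st,[582.5,188.4,26],[0.342,0.94])
E
```

```text
dtool mm [16.7  1.3  1.6] shares [0.335 0.026 0.032]
rotvec [ 0.0012 -0.0062  0.0036] shares [ 0.015 -0.077  0.045]
```

Request:
{"api": "drive_tool", "payload": {
  "increments": [
    [-1,[0.3,0.02,0.03],[0,-0.08,0]],
    [0.3,[0,0,0],[0,0,0]],
    [1,[0,0,0],[0,0,0]],
    [1,[0,0,0],[0,0,0]],
    [1,[0,0,0],[0,0,0]]
  ]
}}

```text
time: 9.4
ee_pos: [585.3, 188.8, 32.4]
eef_rot: [0.123, 0.694, -0.123, 0.699]
contact_force: [-0.5, 0.9, 0.0]
grip_width: 64.4
```

Request:
{"api": "drive_tool", "payload": {
  "increments": [
    [1,[0,0,0],[0,0,0]],
    [1,[0,0,0],[0,0,0]],
    [1,[0,0,0],[0,0,0]]
  ]
}}

```text
time: 9.7
ee_pos: [585.2, 188.8, 32.1]
eef_rot: [0.122, 0.694, -0.123, 0.699]
contact_force: [-1.4, -0.8, 5.9]
grip_width: 59.7
```

```bash
python3 - <<'E'
from station import bot
from h import *
st=bot.state();print(st['ee_pos'],st['grip_width'])
# lane target: grip at dock x=-205 (edge at -85), mid-lane
O=np.array([627.9,-183.5]);dx=np.array([.035,-.9994]);dy=np.array([.9994,.035])
for x in (-310,-205,-140,-120): print(x,O+x*dx)
w=st['ee_pos'][:2]-O; print(w@dx,w@dy)
go(st,[*(O-310*dx),26],[-.035,1])
E
```

```text
[585.18341056 188.76883882  32.13686256] 59.72357723246772
-310 [617.05  126.314]
-205 [620.725  21.377]
-140 [623.    -43.584]
-120 [623.7   -63.572]
-373.54055814750626 -29.661550126152875
dtool mm [  6.5 -47.8  51.2] shares [ 0.13  -0.956  1.025]
rotvec [-0.3836  0.0077  0.0008] shares [-4.795  0.096  0.01 ]
```

Request:
{"api": "drive_tool", "payload": {
  "increments": [
    [1,[0,0,0],[-0.5,0,0]],
    [1,[0,0,0],[-0.5,0,0]],
    [1,[0,0,0],[-0.5,0,0]],
    [1,[0,0,0],[-0.5,0,0]],
    [1,[0,0,0],[-0.5,0,0]]
  ]
}}

```text
time: 10.2
ee_pos: [585.4, 189.0, 32.1]
eef_rot: [0.052, 0.702, -0.052, 0.708]
contact_force: [-0.3, 0.9, 6.2]
grip_width: 59.7
```

Request:
{"api": "drive_tool", "payload": {
  "increments": [
    [1,[0,0,0],[-0.5,0,0]],
    [1,[0,0,0],[-0.5,0,0]],
    [1,[0,0,0],[-0.5,0,0]],
    [1,[0,0,0],[-0.5,0,0]],
    [1,[0,0,0],[-0.3,0,0]]
  ]
}}

```text
time: 10.7
ee_pos: [586.1, 189.1, 32.1]
eef_rot: [-0.013, 0.704, 0.012, 0.71]
contact_force: [2.0, 1.8, 4.6]
grip_width: 59.9
```

```bash
cat >> h.py <<'E'
O=np.array([627.9,-183.5]);dx=np.array([.035,-.9994]);dy=np.array([.9994,.035])
def dk(p): w=np.array(p)[:2]-O; return w@dx,w@dy
E
python3 - <<'E'
from station import bot
from h import *
st=bot.state();print(st['ee_pos'],st['grip_width'],st['contact_force'],dk(st['ee_pos']))
go(st,[*(O-310*dx),30],[-.035,1])
E
```

```text
[586.07080506 189.12403333  32.13197995] 59.88768325720086 [2.00574357 1.81092089 4.6150881 ] (np.float64(-373.8644807354536), np.float64(-28.76225625872956))
dtool mm [  2.5 -63.9  28.7] shares [ 0.05  -1.278  0.574]
rotvec [0.001  0.0094 0.0013] shares [0.012 0.117 0.016]
```

Request:
{"api": "drive_tool", "payload": {
  "increments": [
    [1,[0,-0.25,0.12],[0,0,0]],
    [1,[0,-0.25,0.12],[0,0,0]],
    [1,[0,-0.25,0.12],[0,0,0]],
    [1,[0,-0.25,0.12],[0,0,0]],
    [1,[0,-0.25,0.12],[0,0,0]]
  ]
}}

```text
time: 11.2
ee_pos: [616.8, 128.0, 32.1]
eef_rot: [-0.013, 0.705, 0.012, 0.709]
contact_force: [-1.6, 5.0, 6.6]
grip_width: 59.9
```

```bash
python3 - <<'E'
from station import bot
from h import *
st=bot.state();print(st['ee_pos'],st['contact_force'],dk(st['ee_pos']))
p,d=bot.get_image("wrist"); ci=bot.camera_info("wrist")
cv2.imwrite("pics/w5.png",cv2.resize(p[:,:,::-1],(800,600)))
p,d=bot.get_image("top")
cv2.imwrite("pics/t5.png",cv2.resize(p[130:250,180:330,::-1],None,fx=5,fy=5,interpolation=cv2.INTER_CUBIC))
E
```

```text
[616.76517445 128.02474595  32.0943048 ] [-1.5704809   4.97240704  6.55322832] (np.float64(-311.72754999825327), np.float64(-0.22477854357733662))
```

View pics/w5.png

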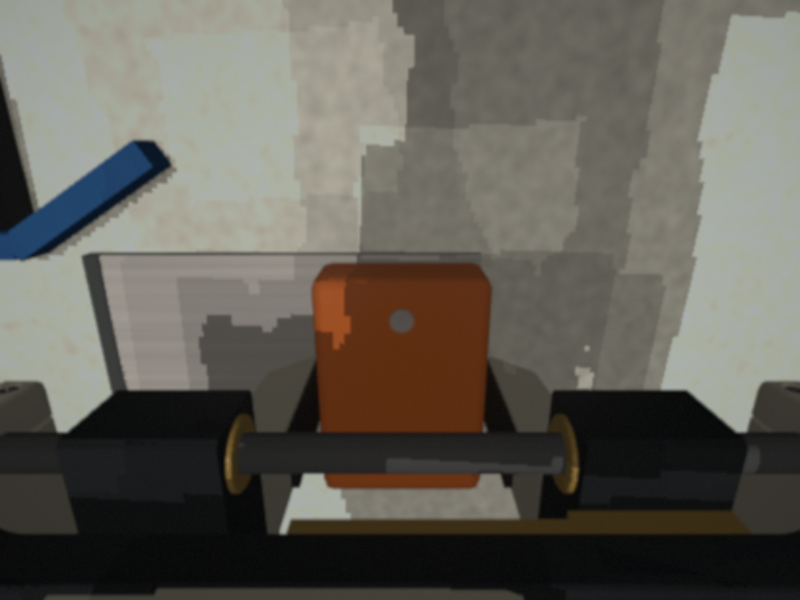

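View pics/t5.png

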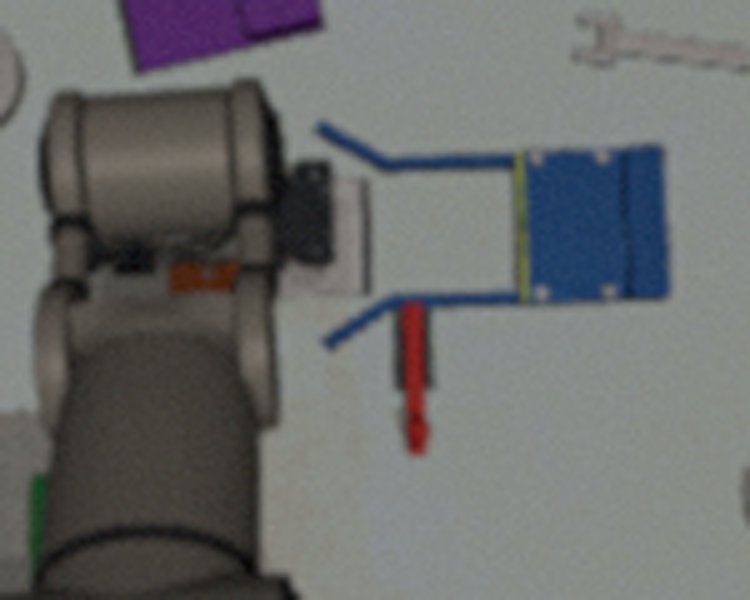

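```bash
python3 - <<'E'
from station import bot
from h import *
st=bot.state();c=cam(bot.camera_info("wrist"),st)
def q(x,y,z):return at_z(c,(x+.5)/1.5625-.5,(y+.5)/1.5625-.5,z)
for x,y,z in [(103,254,5),(300,253,5),(470,254,5),(88,255,0),(320,266,30),(480,266,30),(401,322,32)]: p=q(x,y,z);print(x,y,p.round(1),np.round(dk(p),1))
E
```

```text
103 254 [575.4  12.2   5. ] [-197.4  -45.6]
300 253 [572.4  86.4   5. ] [-271.6  -46. ]
470 254 [570.5 150.2   5. ] [-335.5  -45.7]
88 255 [577.3   3.1   0. ] [-188.2  -44.1]
320 266 [570.6  98.1  30. ] [-283.5  -47.4]
480 266 [568.8 149.8  30. ] [-335.2  -47.4]
401 322 [588.3 125.   32. ] [-309.7  -28.8]
```

Request:
{"api": "drive_tool", "payload": {
  "increments": [
    [1,[0,-0.1,0.04],[0,0,0]],
    [1,[0,-0.2,0],[0,0,0]],
    [1,[0,-0.2,0],[0,0,0]],
    [1,[0,-0.2,0],[0,0,0]],
    [1,[0,-0.2,0],[0,0,0]]
  ]
}}

```text
time: 11.8
ee_pos: [620.6, 83.2, 32.1]
eef_rot: [-0.013, 0.705, 0.012, 0.709]
contact_force: [-0.1, 4.5, 4.5]
grip_width: 59.7
```

Request:
{"api": "drive_tool", "payload": {
  "increments": [
    [1,[0,-0.2,0],[0,0,0]],
    [1,[0,-0.2,0],[0,0,0]],
    [1,[0,-0.2,0],[0,0,0]],
    [1,[0,0,0],[0,0,0]]
  ]
}}

```text
time: 12.2
ee_pos: [621.7, 51.5, 32.1]
eef_rot: [-0.013, 0.705, 0.011, 0.709]
contact_force: [-0.5, -2.0, 5.2]
grip_width: 59.7
```

```bash
python3 - <<'E'
from station import bot
from h import *
st=bot.state();print(st['ee_pos'],st['contact_force'],st['ft_torque'],dk(st['ee_pos']))
c=cam(bot.camera_info("wrist"),st)
go(st,[*(O-150*dx+1.7*dy),32],[-.035,1])
p,d=bot.get_image("wrist")
cv2.imwrite("pics/w6.png",cv2.resize(p[:,:,::-1],(800,600)))
p,d=bot.get_image("top")
cv2.imwrite("pics/t6.png",cv2.resize(p[130:250,180:330,::-1],None,fx=5,fy=5,interpolation=cv2.INTER_CUBIC))
E
```

```text
[621.71119347  51.50826295  32.14661395] [-0.52375035 -1.95822543  5.21424318] [0.04201759 0.0106045  0.07585935] (np.float64(-235.08386622078334), np.float64(2.0401959591968))
dtool mm [  0.3 -85.1  -0.3] shares [ 0.007 -1.702 -0.006]
rotvec [-0.0007  0.0063  0.0023] shares [-0.009  0.079  0.029]
```

View pics/w6.png

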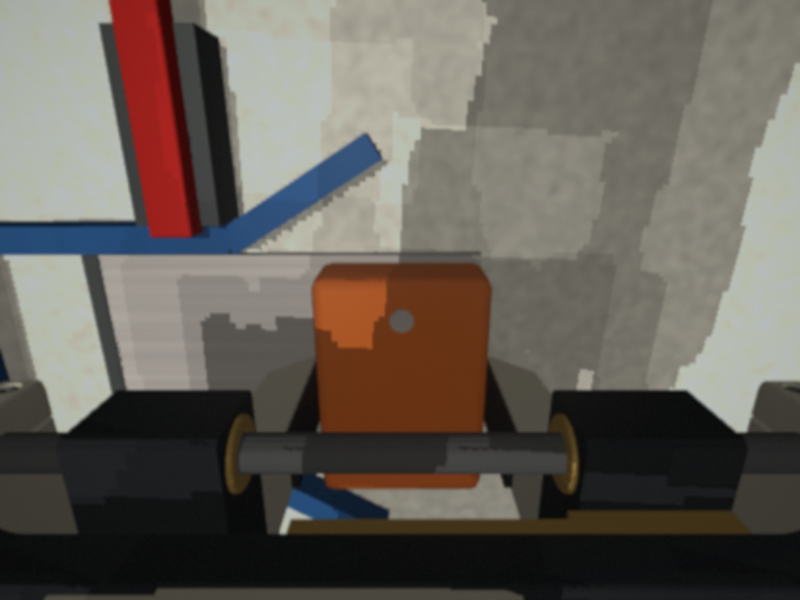

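View pics/t6.png

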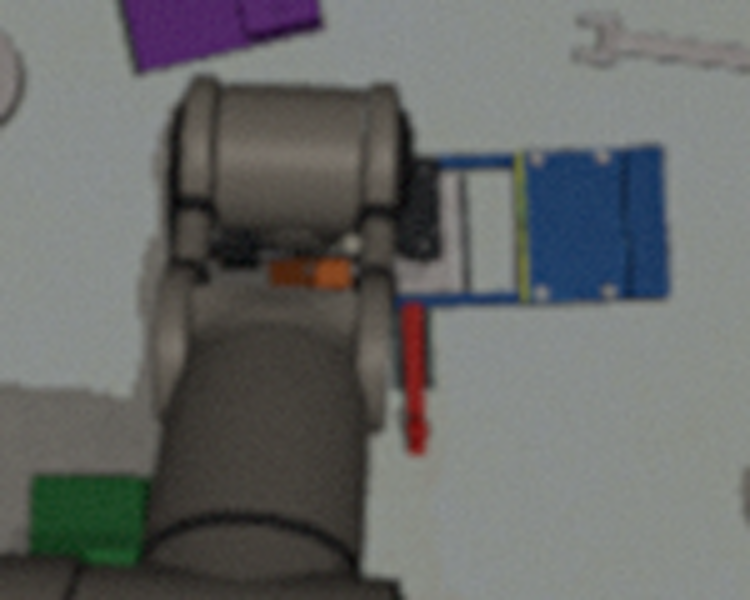

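Request:
{"api": "drive_tool", "payload": {
  "increments": [
    [1,[0,-0.17,0],[0,0,0]],
    [1,[0,-0.17,0],[0,0,0]],
    [1,[0,-0.17,0],[0,0,0]],
    [1,[0,-0.17,0],[0,0,0]],
    [1,[0,-0.17,0],[0,0,0]]
  ]
}}

```text
time: 12.8
ee_pos: [623.0, 10.6, 32.1]
eef_rot: [-0.013, 0.705, 0.012, 0.709]
contact_force: [0.7, 5.3, 5.3]
grip_width: 59.8
```

Request:
{"api": "drive_tool", "payload": {
  "increments": [
    [1,[0,-0.17,0],[0,0,0]],
    [1,[0,-0.17,0],[0,0,0]],
    [1,[0,-0.17,0],[0,0,0]],
    [1,[0,-0.17,0],[0,0,0]],
    [1,[0,0,0],[0,0,0]]
  ]
}}

```text
time: 13.3
ee_pos: [624.2, -24.8, 32.2]
eef_rot: [-0.013, 0.705, 0.011, 0.709]
contact_force: [-1.1, -0.5, 5.1]
grip_width: 60.0
```

```bash
python3 - <<'E'
from station import bot
from h import *
st=bot.state();print(st['ee_pos'],st['contact_force'],st['ft_torque'],dk(st['ee_pos']))
E
```

```text
[624.23205307 -24.83056452  32.15824919] [-1.08283622 -0.49062023  5.13968829] [0.22903792 0.06272431 0.08853947] (np.float64(-158.7026119607464), np.float64(1.8876840789485732))
```

Request:
{"api": "drive_tool", "payload": {
  "increments": [
    [-1,[-0.1,0,0],[0,0,0]],
    [-1,[0,0,0],[0,0,0]],
    [-1,[0,0,0],[0,0,0]],
    [-1,[0,0,0],[0,0,0]],
    [-1,[0,0,0],[0,0,0]]
  ]
}}

```text
time: 13.8
ee_pos: [624.0, -23.9, 36.5]
eef_rot: [-0.013, 0.705, 0.012, 0.709]
contact_force: [0.3, -0.6, 0.7]
grip_width: 90.7
```

```bash
python3 - <<'E'
from station import bot
from h import *
st=bot.state();print(st['ee_pos'],st['contact_force'],st['grip_width'],dk(st['ee_pos']))
go(st,[*(O-158*dx+1*dy),38.5],[-.035,1])
E
```

```text
[623.99624464 -23.90765883  36.5335749 ] [ 0.27532639 -0.61948897  0.66820369] 90.65338932771176 (np.float64(-159.63321719869649), np.float64(1.6843188299676055))
dtool mm [-2.  -1.6 -0.7] shares [-0.039 -0.033 -0.013]
rotvec [0.0004 0.0054 0.0022] shares [0.005 0.068 0.028]
```

Request:
{"api": "drive_tool", "payload": {
  "increments": [
    [-1,[-0.06,-0.16,-0.01],[0,0.06,0]],
    [-1,[0,-0.16,0],[0,0,0]],
    [-1,[0,-0.16,0],[0,0,0]],
    [-1,[0,-0.16,0],[0,0,0]],
    [-1,[0,-0.16,0],[0,0,0]]
  ]
}}

```text
time: 14.3
ee_pos: [625.2, -64.6, 40.0]
eef_rot: [-0.013, 0.706, 0.012, 0.708]
contact_force: [-0.0, 3.3, 1.1]
grip_width: 91.8
```

```bash
python3 - <<'E'
from station import bot
from h import *
st=bot.state();print(st['ee_pos'],st['contact_force'],st['grip_width'],dk(st['ee_pos']))
E
```

```text
[625.16602696 -64.57772581  40.02852927] [-0.04874822  3.33103398  1.06680346] 91.78999102270947 (np.float64(-118.94660987878683), np.float64(1.4299469413381853))
```

Request:
{"api": "drive_tool", "payload": {
  "increments": [
    [-1,[0,-0.1,0],[0,0,0]],
    [-1,[0,-0.06,0],[0,0,0]],
    [-1,[0,-0.04,0],[0,0,0]],
    [-1,[0,0,0],[0,0,0]]
  ]
}}

```text
time: 14.7
ee_pos: [625.4, -74.4, 39.8]
eef_rot: [-0.013, 0.707, 0.011, 0.707]
contact_force: [0.3, 0.6, 0.4]
grip_width: 91.7
```

Request:
{"api": "drive_tool", "payload": {
  "increments": [
    [-1,[0,-0.04,0],[0,0,0]],
    [-1,[0,-0.04,0],[0,0,0]],
    [-1,[0,0,0],[0,0,0]]
  ]
}}

```text
time: 15.0
ee_pos: [625.5, -78.2, 39.7]
eef_rot: [-0.013, 0.707, 0.012, 0.707]
contact_force: [0.2, 1.8, -0.3]
grip_width: 92.0
```

Request:
{"api": "drive_tool", "payload": {
  "increments": [
    [-1,[0,-0.04,0],[0,0,0]],
    [-1,[0,0,0],[0,0,0]]
  ]
}}

```text
time: 15.2
ee_pos: [625.5, -80.1, 39.8]
eef_rot: [-0.013, 0.707, 0.012, 0.707]
contact_force: [-0.3, 1.3, 0.5]
grip_width: 92.1
```

Request:
{"api": "drive_tool", "payload": {
  "increments": [
    [-1,[0,-0.04,0],[0,0,0]],
    [-1,[0,0,0],[0,0,0]]
  ]
}}

```text
time: 15.4
ee_pos: [625.1, -80.4, 39.6]
eef_rot: [-0.012, 0.707, 0.013, 0.707]
contact_force: [-0.8, 7.7, 1.1]
grip_width: 91.8
```

Request:
{"api": "drive_tool", "payload": {
  "increments": [
    [-1,[0,-0.05,0],[0,0,0]],
    [-1,[0,0,0],[0,0,0]],
    [-1,[0,0,0],[0,0,0]]
  ]
}}

```text
time: 15.7
ee_pos: [624.8, -80.6, 39.5]
eef_rot: [-0.011, 0.707, 0.014, 0.706]
contact_force: [-0.4, 15.6, 2.8]
grip_width: 91.9
```

```bash
python3 - <<'E'
from station import bot
from h import *
st=bot.state();print(st['ee_pos'],st['contact_force'],st['grip_width'],dk(st['ee_pos']))
E
```

```text
[624.84504502 -80.59554898  39.47607379] [-0.35691102 15.59292113  2.77521156] 91.87416734686892 (np.float64(-102.94963176877128), np.float64(0.5485337833491135))
```

The push reached a hard stop: 15.6 N with no further movement, and the grip's back is at about 149 mm before the stop. I'll back off, lift and look.

Request:
{"api": "drive_tool", "payload": {
  "increments": [
    [-1,[0,0.1,0],[0,0,0]],
    [-1,[0,0.16,0],[0,0,0]],
    [-1,[-0.3,0,0],[0,0,0]],
    [-1,[-0.8,0,0],[0,0,0]],
    [-1,[-0.8,0,0],[0,0,0]]
  ]
}}

```text
time: 16.2
ee_pos: [624.9, -71.7, 136.5]
eef_rot: [-0.013, 0.707, 0.011, 0.707]
contact_force: [-0.0, -0.3, 0.4]
grip_width: 92.1
```

Request:
{"api": "drive_tool", "payload": {
  "increments": [
    [-1,[-0.8,0,0],[0,0,0]],
    [-1,[-0.8,0,0],[0,0,0]],
    [-1,[0,0,0],[0,0,0]]
  ]
}}

```text
time: 16.5
ee_pos: [627.9, -72.3, 223.2]
eef_rot: [-0.015, 0.702, 0.01, 0.712]
contact_force: [0.2, 0.1, 0.4]
grip_width: 91.8
```

```bash
python3 - <<'E'
from station import bot
from h import *
st=bot.state();print(st['ee_pos'],dk(st['ee_pos']))
c=cam(bot.camera_info("wrist"),st)
p,d=bot.get_image("wrist")
cv2.imwrite("pics/w7.png",cv2.resize(p[:,:,::-1],(800,600)))
im=p[:,:,::-1].copy(); hsv=cv2.cvtColor(im,cv2.COLOR_BGR2HSV)
v,u=np.mgrid[0:384,0:512]; P=at_d(c,u,v,d)
k=(cv2.inRange(hsv,(3,120,60),(20,255,255))>0)&(P[...,2]>28)&(P[...,2]<36)
a=P[k]; W=a[:,:2]-O; Q=np.stack([W@dx,W@dy],1).astype(np.float32); print("grip",cv2.minAreaRect(Q),np.percentile(a[:,2],[5,50,95]))
k=(cv2.inRange(hsv,(0,120,50),(10,255,255))>0)&(P[...,2]>58)&(P[...,2]<72)
a=P[k]; print("knob",len(a)); 
if len(a): print(a.mean(0),dk(a.mean(0)))
k=(cv2.inRange(hsv,(95,80,20),(130,255,255))>0)&(P[...,2]>26)&(P[...,2]<35); a=P[k]; W=a[:,:2]-O; Q=np.stack([W@dx,W@dy],1).astype(np.float32); print("stop",cv2.minAreaRect(Q))
go(st,[*(O-160*dx-150*dy),150],[-.035,1])
E
```

```text
[627.90810476 -72.31962119 223.16695242] (np.float64(-111.11338691239327), np.float64(3.899413152474509))
grip ((-119.32852935791016, -2.1943130493164062), (58.96422576904297, 83.52101135253906), 0.29876381158828735) [30.57541821 32.10695395 33.34032393]
knob 336
[473.24233131 -30.23994988  65.64793641] (np.float64(-158.581112489566), np.float64(-149.2007723310827))
stop ((14.962045669555664, 0.5085182189941406), (29.637954711914062, 112.42207336425781), 0.31999868154525757)
dtool mm [  70.6   49.3 -154.9] shares [ 1.413  0.987 -3.099]
rotvec [-0.0002  0.0143  0.0066] shares [-0.002  0.179  0.083]
```

View pics/w7.png

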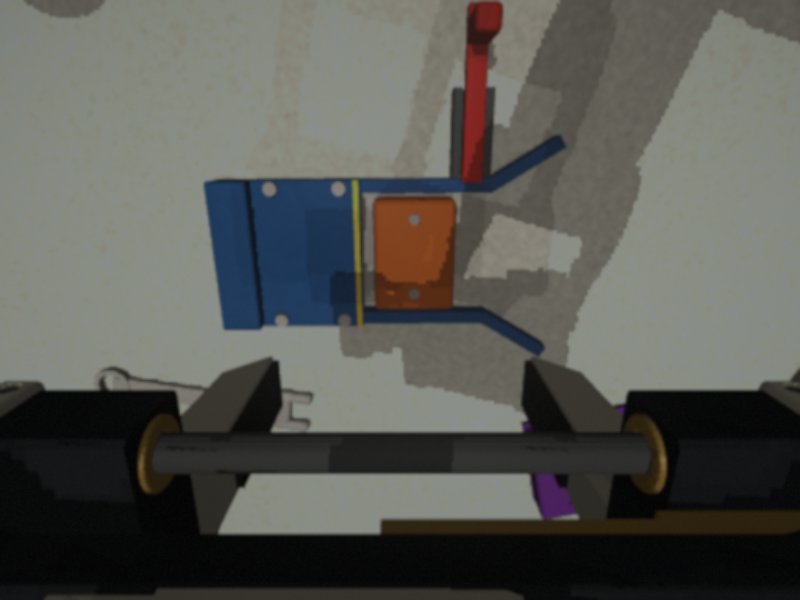

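The grip is at dock x ≈ −119.3 and y ≈ −2, square and home. The knob is at dock y ≈ −149, so the keeper is open. Next I move to the knob to shut it.

Request:
{"api": "drive_tool", "payload": {
  "increments": [
    [-1,[0,0.16,-0.52],[0,0,0]],
    [-1,[0,0.16,-0.52],[0,0.15,0]],
    [-1,[0,0.16,-0.52],[0,0,0]],
    [-1,[0,0.16,-0.52],[0,0,0]],
    [-1,[0,0.16,-0.52],[0,0,0]]
  ]
}}

```text
time: 17.05
ee_pos: [492.1, -35.7, 214.9]
eef_rot: [-0.013, 0.711, 0.011, 0.703]
contact_force: [0.4, -1.0, 0.3]
grip_width: 91.6
```

Request:
{"api": "drive_tool", "payload": {
  "increments": [
    [-1,[0.3,0.16,-0.48],[0,0,0]],
    [-1,[0.6,0,0],[0,0,0]],
    [-1,[0.6,0,0],[0,0,0]],
    [-1,[0.4,0,0],[0,0,0]],
    [-1,[0,0,0],[0,0,0]]
  ]
}}

```text
time: 17.55
ee_pos: [466.2, -28.6, 118.2]
eef_rot: [-0.013, 0.713, 0.012, 0.701]
contact_force: [-0.1, -0.8, 0.4]
grip_width: 91.4
```

```bash
python3 - <<'E'
from station import bot
from h import *
go(bot.state(),[473.2,-30,50],[0.035,-1])
E
```

```text
dtool mm [68.1 -1.6  8.1] shares [ 1.362 -0.031  0.163]
rotvec [-0.0001 -0.0173  0.0009] shares [-0.002 -0.216  0.011]
```

Request:
{"api": "drive_tool", "payload": {
  "increments": [
    [-1,[0.45,-0.02,0.1],[0,-0.1,0]],
    [-1,[0.45,0,0.05],[0,-0.1,0]],
    [-1,[0.4,0,0],[0,0,0]],
    [-1,[0,0,0],[0,0,0]]
  ]
}}

```text
time: 17.95
ee_pos: [474.7, -29.7, 54.6]
eef_rot: [-0.013, 0.707, 0.012, 0.707]
contact_force: [-0.5, -0.2, 0.4]
grip_width: 91.9
```

```bash
python3 - <<'E'
from station import bot
from h import *
go(bot.state(),[473.2,-30,50],[0.035,-1])
E
```

```text
dtool mm [ 4.6 -0.3 -1.5] shares [ 0.092 -0.006 -0.03 ]
rotvec [0.     0.0013 0.0015] shares [0.    0.017 0.019]
```

Request:
{"api": "drive_tool", "payload": {
  "increments": [
    [1,[0.08,0,-0.02],[0,0,0]],
    [1,[0,0,0],[0,0,0]],
    [1,[0,0,0],[0,0,0]],
    [1,[0,0,0],[0,0,0]],
    [1,[0,0,0],[0,0,0]]
  ]
}}

```text
time: 18.45
ee_pos: [475.2, -29.8, 52.3]
eef_rot: [-0.013, 0.705, 0.012, 0.709]
contact_force: [0.0, -0.2, -0.8]
grip_width: 56.3
```

Request:
{"api": "drive_tool", "payload": {
  "increments": [
    [1,[0,0,0],[0,0,0]],
    [1,[0,0,0],[0,0,0]],
    [1,[0,0,0],[0,0,0]],
    [1,[0,0,0],[0,0,0]],
    [1,[0,0,0],[0,0,0]]
  ]
}}

```text
time: 18.95
ee_pos: [474.9, -29.7, 51.7]
eef_rot: [-0.013, 0.705, 0.012, 0.709]
contact_force: [-0.2, 9.5, 0.9]
grip_width: 16.6
```

Request:
{"api": "drive_tool", "payload": {
  "increments": [
    [1,[0,0,0],[0,0,0]],
    [1,[0,0,0],[0,0,0]]
  ]
}}

```text
time: 19.15
ee_pos: [474.8, -29.3, 51.7]
eef_rot: [-0.013, 0.705, 0.012, 0.709]
contact_force: [1.0, 3.8, -0.0]
grip_width: 16.0
```

Gripped at a width of 16 mm. Now I slide it shut, 50 mm.

Request:
{"api": "drive_tool", "payload": {
  "increments": [
    [1,[0,0,0.2],[0,0,0]],
    [1,[0,0,0.2],[0,0,0]],
    [1,[0,0,0.2],[0,0,0]],
    [1,[0,0,0.2],[0,0,0]],
    [1,[0,0,0.1],[0,0,0]]
  ]
}}

```text
time: 19.65
ee_pos: [520.8, -27.5, 51.7]
eef_rot: [-0.013, 0.705, 0.012, 0.709]
contact_force: [-1.8, 4.6, 1.6]
grip_width: 16.1
```

Request:
{"api": "drive_tool", "payload": {
  "increments": [
    [1,[0,0,0.04],[0,0,0]],
    [1,[0,0,0.04],[0,0,0]],
    [1,[0,0,0],[0,0,0]]
  ]
}}

```text
time: 19.95
ee_pos: [524.5, -27.4, 51.7]
eef_rot: [-0.013, 0.705, 0.012, 0.709]
contact_force: [-1.0, 5.6, -0.5]
grip_width: 15.5
```

Request:
{"api": "drive_tool", "payload": {
  "increments": [
    [1,[0,0,0.04],[0,0,0]],
    [1,[0,0,0.04],[0,0,0]],
    [1,[0,0,0],[0,0,0]]
  ]
}}

```text
time: 20.25
ee_pos: [525.0, -27.3, 51.6]
eef_rot: [-0.013, 0.708, 0.012, 0.706]
contact_force: [-13.3, 2.8, 9.9]
grip_width: 15.7
```

A hard stop again, at 13 N after about 50 mm of travel. I'll relax, release and lift.

Request:
{"api": "drive_tool", "payload": {
  "increments": [
    [1,[0,0,-0.05],[0,0,0]],
    [-1,[0,0,0],[0,0,0]],
    [-1,[0,0,0],[0,0,0]],
    [-1,[0,0,0],[0,0,0]],
    [-1,[0,0,0],[0,0,0]]
  ]
}}

```text
time: 20.75
ee_pos: [525.8, -28.2, 52.0]
eef_rot: [-0.013, 0.705, 0.012, 0.709]
contact_force: [-0.2, 0.0, 0.5]
grip_width: 43.4
```

Request:
{"api": "drive_tool", "payload": {
  "increments": [
    [-1,[-0.4,0,0],[0,0,0]],
    [-1,[-0.8,0,0],[0,0,0]],
    [-1,[-0.8,0,0],[0,0,0]],
    [-1,[-0.8,0,0],[0,0,0]],
    [-1,[-0.8,0,0],[0,0,0]]
  ]
}}

```text
time: 21.25
ee_pos: [524.3, -27.7, 233.8]
eef_rot: [-0.013, 0.705, 0.012, 0.709]
contact_force: [1.3, -0.3, 0.2]
grip_width: 83.6
```

Request:
{"api": "drive_tool", "payload": {
  "increments": [
    [-1,[0,-0.2,0.5],[0,0,0]],
    [-1,[0,-0.2,0.5],[0,0,0]],
    [-1,[0,-0.2,0.5],[0,0,0]],
    [-1,[0,-0.2,0.5],[0,0,0]],
    [-1,[0,0,0],[0,0,0]]
  ]
}}

```text
time: 21.75
ee_pos: [627.8, -65.4, 231.7]
eef_rot: [-0.013, 0.705, 0.011, 0.709]
contact_force: [-1.1, 0.9, -0.7]
grip_width: 91.8
```

```bash
python3 - <<'E'
from station import bot
from h import *
st=bot.state();print(st['ee_pos'],dk(st['ee_pos']))
c=cam(bot.camera_info("wrist"),st)
p,d=bot.get_image("wrist")
cv2.imwrite("pics/w8.png",cv2.resize(p[:,:,::-1],(800,600)))
hsv=cv2.cvtColor(p[:,:,::-1].copy(),cv2.COLOR_BGR2HSV)
v,u=np.mgrid[0:384,0:512]; P=at_d(c,u,v,d)
def rep(n,lo,hi,z0,z1):
    k=(cv2.inRange(hsv,lo,hi)>0)&(P[...,2]>z0)&(P[...,2]<z1); a=P[k]; W=a[:,:2]-O; Q=np.stack([W@dx,W@dy],1).astype(np.float32); print(n,len(a),cv2.minAreaRect(Q))
rep("grip",(3,120,60),(20,255,255),29,36); rep("knob",(0,120,50),(10,255,255),60,72); rep("stop",(95,80,20),(130,255,255),26,35)
rep("bar",(0,120,50),(2,255,255),22,28)
p,d=bot.get_image("scene"); cv2.imwrite("pics/s8.png",p[:,:,::-1])
E
```

```text
[627.76192613 -65.36794438 231.69852503] (np.float64(-118.06600897053663), np.float64(3.996630919704539))
grip 3283 ((-119.2004623413086, -2.5519447326660156), (58.711204528808594, 83.77252960205078), 0.05122794210910797)
knob 269 ((-159.10202026367188, -100.14633178710938), (15.542863845825195, 15.16654109954834), 89.21363067626953)
stop 2302 ((15.074835777282715, 0.7025489807128906), (29.15589714050293, 112.70061492919922), 0.516666829586029)
bar 901 ((-159.7520294189453, -60.65061950683594), (13.915867805480957, 109.10664367675781), 0.8979790806770325)
```

View pics/w8.png

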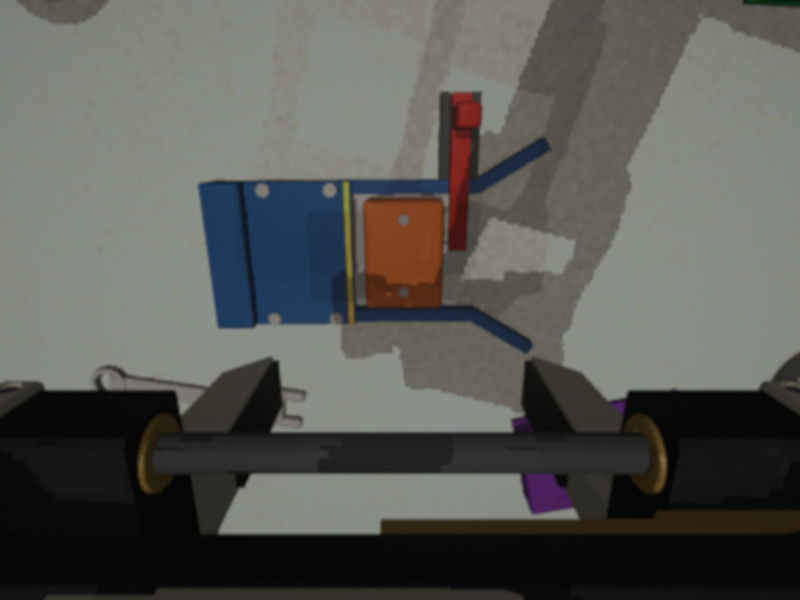

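View pics/s8.png

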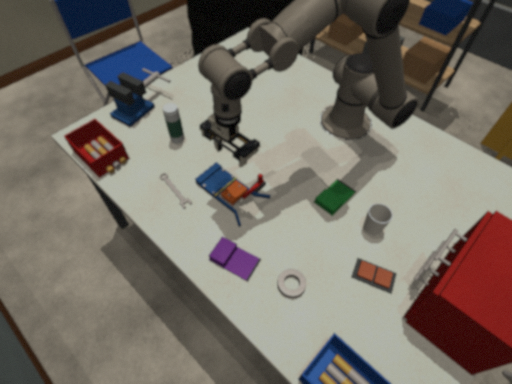

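The scraper is home: grip at (404,252), its centre 119 mm before the stop. The keeper is shut behind it, with the knob at dock y −100 and the bar tip at (457,248). Bystanders look unmoved, though the arm hides the filter in the scene view. The gripper is clear, so I'm handing in.

```bash
python3 -c "
from station import bot
print(bot.sign_off())"
```

```text
the job is handed in; nothing more can be done
None
```

The scraper is in the blue dock with its edge against the stop, the keeper is shut behind the grip, and the job is handed in at about 22 s of the 64 s.

- **Keeper open:** I gripped the knob and slid it to its hard stop. It started about 15 mm open, and the camera then read it at −149 mm of the nominal −150.
- **Scraper in:** I turned the scraper square to the lane, slid it flat along the bench under the roof, then pushed the grip from behind. It stopped hard at 15.6 N with no further movement.
- **Keeper shut:** I slid the knob back about 50 mm to its stop at 13 N.

**Last checks:**

| Check | Measured | Nominal |
|---|---|---|
| Grip middle before the stop | 119.2 mm | 120 mm |
| Knob from mid-lane, near side | 100.1 mm | 100 mm |

- **Grip position:** It reads about 2.5 mm to the near side of mid-lane, which is within the lane's play, and it is square to the lane.
- **Bystanders:** None look moved in the last scene picture, compared by eye. The arm hid the yellow filter there, so it was not checked at the end; the tool did not go near it.
- **Disagreements:** None of the checks failed, and nothing differed by more than the camera calibration's 2 mm or so apart from that grip offset.

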